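# Stage the sample boxes and hold the cooler open

### The arm

A 6-joint arm with a two-finger parallel gripper is mounted at the origin on the work surface. World frame = base frame: x ahead of the robot, y to its left, z up, the work surface at z = 0. Lengths are in m, angles in rad, forces in N, time in s.
With the tool pointing down it reaches from about 0.375 to 0.975 m from the base axis. Payload 3.8 kg.
Tool frame: the origin (TCP) lies midway between the tips of the shut fingers; the grasp point (between the pads) lies 19 mm behind it; z points along the fingers, y is the line along which they close (so a half turn about z gives the same grasp; the last joint's range is limited). The gripper opens to 88 mm and grips with 3 to 60 N. Pads are 18 mm wide; open, the fingers measure 123 mm over their backs; the gripper's body (75 mm by 187 mm) begins 45 mm behind the grasp point.
Start: joints at [-1.217, 0.264, 1.604, -0, 1.274, -0.037], TCP at [0.257, -0.624, 0.239] pointing down, gripper open.
Joint ranges: [-2.63, 2.63], [-0.94, 2.18], [0.31, 2.57], [-1.31, 4.45], [0, 2.66], [-2.55, 2.55]. Speed limits (rad/s): [2.57, 2.57, 3.14, 3.14, 3.14, 3.14].

### API

Orientations are given as a unit quaternion [x, y, z, w].
In Python, from bench import readout, get_image, camera_info, hand_in gives the robot as it stands.
- The arm moves only by the tool drive_tool, never from a script. Its argument "commands" is a list of rows, each a list of 3 entries, a list of its own where there are three numbers: the turn, a rotation vector about the tool's x, y, z in rad, then the shift along the tool's x, y, z in mm, then the opening in per cent of the stroke, from 0 (shut) to 100 (fully open). A call has 1 to 12 rows; each row is the pose to reach, as a shift and turn from the pose commanded when the call began, along the tool's axes at that moment; what a row does not reach only later rows make up. A row lasts 1/12 s, in which the tool goes at most 41.7 mm and 7.16 degrees, less where a joint would pass 70% of its speed; a pose out of reach is approached as far as the arm can. A call with a gripper value outside its range is refused whole. The fingers move at their own pace and stop on an object; "newtons" is the grip in N (left out, the last holds). Time passes only in rows, so rows that repeat a pose let the fingers close. It gives the time, the measured TCP pose, the force, the opening and the grip force at its end, in the units of the state.
- readout.get_state(): the state, without advancing time (a new reading comes with each control period).
- get_image(name): name is "scene" or "side" or "wrist"; returns (picture, depth): 480x640x3 uint8, red, green, blue; 480x640 float32, m along the optical axis (not along the pixel's ray), 0 where there is no reading.
- camera_info(name): a dict with "vertical_fov" (degrees; the focal length in pixels is half the picture's height over the tangent of half this angle, whatever the lens; pixels are square), "cx", "cy" (the principal point, pixels), "world_to_cam" (4x4, takes a point from world to camera coordinates). Camera axes: x right, y down, z forward; pixel columns grow to the right and rows downward; lengths in m; the calibration is good to about 2 mm. A picture is of the moment at which its call begins: read the wrist's pose just before it. camera_info takes no time and is no camera call; for the wrist camera it gives the pose at the moment of the call.
- hand_in(): hands the job in; it is judged then, once.
The state is a dict: "time": time; "qpos": joint angles; "qvel": joint speeds; "effort": joint torques, N m; "tool_pos": TCP position; "tcp_rot": TCP orientation; "force": force on the tool from outside, world axes, zero at the start; "moment": the same for the moment, N m; "width": opening from 0.0 (shut) to 1.0 (fully open); "grip_force": force on a finger pad.
Only numpy, scipy, OpenCV 4.12 (cv2) and the standard library are available. Lean on these libraries where they do the work, as an engineer would, in place of code of your own. Each camera call takes 0.05 s, during which the arm holds its last target. There are 200 camera calls.

### The job

Get the sample boxes ready for loading: leave the largest box where it stands, stack the medium box squarely on it and the small box squarely on top of that, edges parallel and centred, without disturbing anything else on the bench. Then lift the sample cooler's lid, which has a bar handle, to 50 degrees from closed (give or take 5, and never past 70) and keep holding it there for the colleague who loads; it falls shut if let go. The program finishes while still holding the lid.

Things in the scene. Friction and masses are not known exactly. Their poses are not given: they have to be found in the camera images.
- box_large: largest of three closed grey boxes with white caps, told apart by size alone: 130 long (its x) x 66 wide (its y) x 45 tall, about 0.4 kg; foot of the column. Origin at the centre of the underside, z up. The three boxes start on the bench in any arrangement of their places
- box_medium: medium box, same look, 106 (x) x 58 (y) x 40 tall, about 0.2 kg; origin at the centre of the underside
- box_small: smallest box, same look, 80 (x) x 50 (y) x 35 tall, about 0.15 kg; origin at the centre of the underside
- lid_bar (a point): round steel bar handle on the cooler's lid: 12 thick, 120 long along its y (parallel to the hinge), origin at mid length on its axis; end posts 108 apart; axis 40 above the lid's upper face, 30 from the front edge, 162 above the bench when shut. With the lid shut its x points level from front to hinge, z up; it turns with the lid. It can turn in gripped fingers
- lid: the lid; origin on the lid's hinge axis, middle of the cooler's far edge, 110 above the bench. Shut, the bar's axis lies 190 to the cooler's front and 52 above this origin. The cooler is a white fixed chest 220 deep, 240 wide, 110 tall; its lid is a grey plate 220 x 240 x 12 hinged along the far edge, bar edge towards the robot
- lid_angle (a joint): lid angle in rad, 0 shut, growing as the bar edge rises and swings towards the hinge side; stop at 1.4. Lid about 0.4 kg with the bar, falls shut by its weight from every angle
- bottle: bystander, leave alone: closed amber glass bottle with white cap, 40 across, 90 tall; origin at the centre of the underside
- marker: bystander, leave alone: marker pen lying flat, 125 x 13 x 12, its length along its x; origin at the centre of the underside
- mouse: bystander, leave alone: black computer mouse on a white mat (mat fixed, 190 x 160 x 3), 100 x 58 x 32; origin at the centre of the underside
- tube_rack: bystander, leave alone: low grey tube rack 60 x 120 x 42; origin at the centre of the underside
- jar: bystander, leave alone: closed jar, 60 across, 75 tall; origin at the centre of the underside
There are look-alikes about, which are no part of the job. Leave any blue look-alike of the box_small alone. What is shaped like the box_medium but turquoise is not meant.

How it is judged:
By the outcome, as a careful person would: the job done as asked, in the order asked, and still so for the second after the job is handed in, while the arm keeps its last pose, push and grip.
It also fails if it takes over 64 s, if anything falls off the work surface, if the arm or the gripper's body presses on something with over 40 N, if the wrist force passes 120 N, or if a joint passes its speed limit or range.

## Working session

There is one attempt and no reset: what is moved stays moved. The work goes in short steps, Python scripts to look and compute and a tool call to move; the robot and the scene stay as the last step left them, time stands still between calls to the robot, and variables do not carry over. Pictures are saved under pics/ and viewed, at most 10 in all, crops included, and the job is handed in when it is done.

Besides the shell and the picture viewer there is one more tool, called after ">>>" by a JSON object that holds its "op" and its "data", one argument or row to a line. drive_tool: Moves the arm, as the interface text tells. Its arguments: {"type":"object","properties":{"commands":{"type":"array"},"newtons":{"type":"number"}},"required":["commands"]}

```bash
mkdir -p pics; ls; cat > h.py <<'E'
import numpy as np, cv2
from bench import readout, get_image, camera_info, hand_in
def grab(n):
    ci=camera_info(n); im,d=get_image(n); return im,d,ci
def cloud(d,ci):
    f=240/np.tan(np.radians(ci["vertical_fov"])/2)
    v,u=np.mgrid[0:480,0:640]
    P=np.stack([(u-ci["cx"])/f*d,(v-ci["cy"])/f*d,d],-1)
    T=np.linalg.inv(np.array(ci["world_to_cam"]))
    return P@T[:3,:3].T+T[:3,3]
def save(n,im): cv2.imwrite(f"pics/{n}.png",im[...,::-1])
E
python3 - <<'E'
from h import *
for n in("scene","side"):
    im,d,ci=grab(n); np.savez(n,im=im,d=d,P=cloud(d,ci)); save(n+"0",im); print(n,{k:(np.round(v,3) if k!="x" else v) for k,v in ci.items()}, (d==0).mean())
print(readout.get_state())
E
```

```text
pics
scene {'vertical_fov': np.float64(57.376), 'cx': np.float64(316.055), 'cy': np.float64(240.017), 'world_to_cam': array([[ 0.85 ,  0.527,  0.018, -0.417],
       [ 0.316, -0.482, -0.818, -0.075],
       [-0.422,  0.7  , -0.576,  1.212],
       [ 0.   ,  0.   ,  0.   ,  1.   ]])} 0.003994140625
side {'vertical_fov': np.float64(55.92), 'cx': np.float64(321.58), 'cy': np.float64(239.536), 'world_to_cam': array([[-0.892, -0.452,  0.016,  0.444],
       [-0.333,  0.634, -0.698,  0.256],
       [ 0.305, -0.628, -0.716,  1.017],
       [ 0.   ,  0.   ,  0.   ,  1.   ]])} 0.00388671875
{'time': 0.1, 'qpos': array([-1.21691527e+00,  2.64663569e-01,  1.60523115e+00, -2.69138911e-05,
        1.27370356e+00, -3.69025179e-02]), 'qvel': array([-0.00216122, -0.0010568 , -0.00154741,  0.0004243 , -0.0005079 ,
       -0.00018074]), 'effort': array([ 3.05771391e-04, -5.03619003e+01, -3.58071506e+01,  7.31151598e-02,
        2.33401236e-02, -4.23265988e-05]), 'tool_pos': array([ 0.25688229, -0.62351441,  0.23752551]), 'tcp_rot': array([ 9.80970418e-01,  1.94154661e-01, -1.70972013e-04, -9.88209483e-04]), 'force': array([0.13342678, 0.40305783, 0.0708742 ]), 'moment': array([-0.10287952, -0.05200582,  0.03372897]), 'grip_force': 0.0, 'width': 1.0038448568656189}
```

View pics/scene0.png

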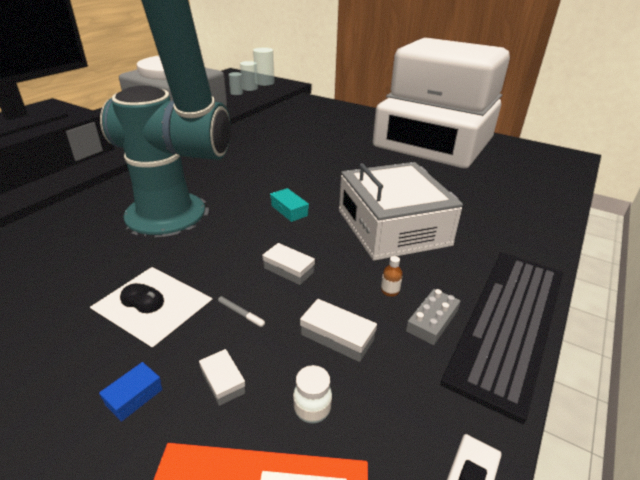

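View pics/side0.png

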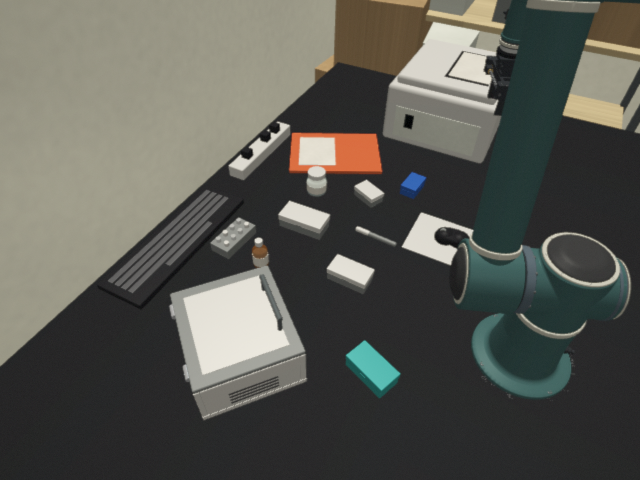

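The candidates in the scene view are grey/white boxes at (289,262), (338,328) and (222,375), a blue look-alike at (131,390), and a turquoise one at (290,204). By size I take large = (338,328), medium = (289,262) and small = (222,375). The cooler is at (400,205), with its bar at (371,180). The side view shows the same things: large (304,218), medium (350,272), small (369,192), bar (271,300).

```bash
cat >> h.py <<'E'
def rect(P,m):
    """min-area rectangle of masked points in xy: centre, long, short, yaw of long side (deg)"""
    q=(P[m][:,:2]*1000).astype(np.float32)
    (c,(w,h),a)=cv2.minAreaRect(q)
    if w<h: w,h,a=h,w,a+90
    a=(a+90)%180-90
    return np.round([c[0],c[1],w,h,a],1), round(float(np.median(P[m][:,2]))*1000,1)
E
python3 - <<'E'
from h import *
for n,seeds in(("scene",dict(med=(289,258),large=(338,322),small=(222,370),blue=(131,383),turq=(290,200),rack=(434,312),bottle=(394,262),jar=(313,378),mark=(240,311))),
               ("side",dict(med=(350,268),large=(304,214),small=(369,188),blue=(414,182),turq=(372,362),rack=(234,234),bottle=(259,243),jar=(316,174),mark=(377,236)))):
    z=np.load(n+".npz"); P=z["P"]; d=z["d"]
    for k,(u,v) in seeds.items():
        h=np.median(P[v-2:v+3,u-2:u+3,2]); m=(abs(P[...,2]-h)<.006)&(d>0)
        lab=cv2.connectedComponents(m.astype(np.uint8),connectivity=4)[1]; m=lab==lab[v,u]
        print(n,k,round(h*1000),*rect(P,m),m.sum())
    m=(P[...,2]>.15)&(P[...,2]<.175)&(d>0)
    v,u=np.nonzero(m); s=(u,v)
    bx={"scene":(355,390,155,205),"side":(255,290,270,330)}[n]
    b=np.zeros_like(m); b[bx[2]:bx[3],bx[0]:bx[1]]=1; m&=b
    print(n,"bar",rect(P,m),m.sum())
    b[:]=0; b[{"scene":slice(160,260),"side":slice(260,400)}[n],{"scene":slice(335,465),"side":slice(165,310)}[n]]=1
    print(n,"lid",rect(P,b&(abs(P[...,2]-.122)<.006)&(d>0)))
a=cv2.resize(np.load("scene.npz")["im"][230:410,190:400],None,fx=2.8,fy=2.8,interpolation=cv2.INTER_CUBIC); save("crop1",a)
E
```

```text
scene med 39 [430.3 -21.4 107.2  60.1  -2.7] 38.9 823
scene large 44 [ 6.256e+02 -1.390e+02  1.303e+02  6.900e+01  6.000e-01] 43.9 1883
scene small 34 [ 511.2 -336.8   82.7   50.4  -25.6] 34.1 1217
scene blue 35 [ 405.4 -438.    80.3   52.1   83.1] 34.3 1381
scene turq 39 [280.8 197.1 108.7  60.6 -21.8] 38.8 461
scene rack 29 [766.5   5.1 123.3  60.5  84.8] 28.8 1042
scene bottle 86 [657.1  39.8  18.5  18.5 -63.6] 87.4 69
scene jar 74 [ 667.1 -294.8   54.    50.1  -56.3] 74.0 816
scene mark 10 [ 426.8 -188.4  124.6   14.8   -4.1] 10.0 333
scene bar (array([506.5, 221.7, 120.4,  12. , -40.4]), 164.8) 179
scene lid (array([559.6, 284.7, 245.4, 227.2, -40.3]), 122.3)
side med 40 [428.  -18.9 106.6  61.6  -2.2] 40.3 795
side large 45 [ 623.4 -138.1  131.2   72.4    1.1] 45.2 811
side small 35 [ 509.6 -335.3   81.8   54.1  -25.1] 35.3 321
side blue 36 [ 403.2 -437.4   85.1   50.1   83.3] 35.6 292
side turq 40 [278.2 198.7 106.7  59.9 -21.7] 40.2 1306
side rack 31 [ 539.3 -834.5 3105.9 1756.6   84.5] 2.2 301706
side bottle 88 [654.6  42.4  19.5  18.4  79.2] 89.3 50
side jar 76 [ 665.2 -291.6   51.9   50.1   67.1] 75.3 175
side mark 10 [ 424.9 -186.7  122.8   19.1   -2.4] 10.7 198
side bar (array([503.8, 223.9, 121.3,  11.9, -40.7]), 167.4) 305
side lid (array([558. , 286.9, 242.8, 227.5, -40.3]), 123.6)
```

View pics/crop1.png

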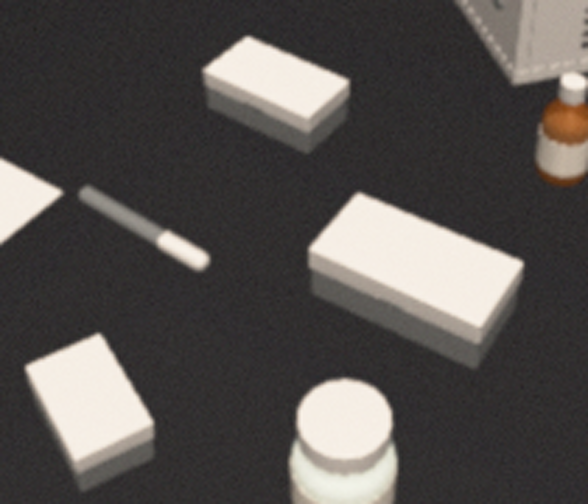

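The close crop shows the three grey boxes in three sizes: medium at (275,85), large at (415,265), small at (90,400). That confirms the choice.

```bash
cat >> h.py <<'E'
from scipy.spatial.transform import Rotation as Ro
def go(*ts):
    """targets (x,y,z mm, yaw deg of tool x), tool down -> turn, shift from the present pose"""
    s=readout.get_state(); R=Ro.from_quat(s["tcp_rot"]); p=np.array(s["tool_pos"])*1000
    x=R.as_matrix()[:,0]; print("t",round(s["time"],2),"now",p.round(1),"yaw",np.degrees(np.arctan2(x[1],x[0])).round(2),"F",np.round(s["force"],1),"w",round(s["width"]*88,1),"gf",round(s["grip_force"],1))
    for x,y,z,w in ts:
        T=Ro.from_euler("z",w,degrees=True)*Ro.from_euler("x",180,degrees=True)
        print((R.inv()*T).as_rotvec().round(3).tolist(), (R.inv().apply(np.array([x,y,z])-p)).round(1).tolist())
E
python3 -c "
from h import *
go((429.2,-20.2,240,-2.45),(510.4,-336,240,-25.4))"
```

```text
t 0.1 now [ 256.9 -623.5  237.5] yaw 22.39 F [0.1 0.4 0.1] w 88.3 gf 0.0
[-0.002, 0.0, 0.434] [389.1, -492.2, -1.5]
[-0.002, 0.001, 0.834] [343.9, -169.3, -2.1]
```

>>> {"op": "drive_tool", "data": {
  "commands": [
    [[0, 0, 0.834], [344, -169, -2], 100],
    [[0, 0, 0.834], [344, -169, -2], 100],
    [[0, 0, 0.834], [344, -169, -2], 100],
    [[0, 0, 0.834], [344, -169, -2], 100],
    [[0, 0, 0.834], [344, -169, -2], 100],
    [[0, 0, 0.834], [344, -169, -2], 100],
    [[0, 0, 0.834], [344, -169, -2], 100],
    [[0, 0, 0.834], [344, -169, -2], 100],
    [[0, 0, 0.834], [344, -169, -2], 100],
    [[0, 0, 0.834], [344, -169, -2], 100],
    [[0, 0, 0.834], [344, -169, -2], 100],
    [[0, 0, 0.834], [344, -169, -2], 100]
  ]
}}

```text
time: 1.1
tool_pos: [0.5108, -0.3363, 0.2402]
tcp_rot: [0.976, -0.219, -0.001, 0.0]
force: [-0.7, 0.5, -0.1]
width: 1.002
grip_force: 0.0
```

```bash
cat >> h.py <<'E'
def top(h,near,r=.12,tol=.005,tag=None):
    """wrist view: rectangle of the flat top at height h (m) near a point"""
    im,d,ci=grab("wrist"); P=cloud(d,ci)
    if tag: save(tag,im)
    m=(abs(P[...,2]-h)<tol)&(d>0)&(np.hypot(P[...,0]-near[0],P[...,1]-near[1])<r)
    n,lab,st,_=cv2.connectedComponentsWithStats(m.astype(np.uint8))
    k=1+st[1:,4].argmax(); print(*rect(P,lab==k),"px box",st[k])
    return P,d,im
E
python3 -c "
from h import *
top(.035,(.51,-.336),tag='w1')
go((624.5,-138.5,240,0.85))"
```

```text
[ 511.3 -335.9   80.5   50.2  -25.5] 35.4 px box [ 293  167   53   82 4156]
t 1.15 now [ 510.2 -337.2  240.3] yaw -25.36 F [0.3 0.3 0.4] w 88.2 gf 0.0
[0.001, 0.001, -0.458] [18.2, -228.5, 0.1]
```

View pics/w1.png

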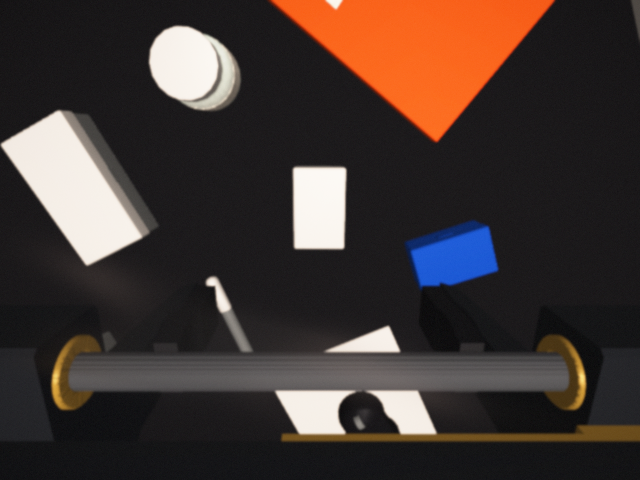

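The wrist view shows the small box at (320,208), blue box at (455,255), large at (75,190), and jar at (190,65). The sizes agree well.

>>> {"op": "drive_tool", "data": {
  "commands": [
    [[0, 0, -0.458], [18, -228.5, 0], 100],
    [[0, 0, -0.458], [18, -228.5, 0], 100],
    [[0, 0, -0.458], [18, -228.5, 0], 100],
    [[0, 0, -0.458], [18, -228.5, 0], 100],
    [[0, 0, -0.458], [18, -228.5, 0], 100],
    [[0, 0, -0.458], [18, -228.5, 0], 100],
    [[0, 0, -0.458], [18, -228.5, 0], 100],
    [[0, 0, -0.458], [18, -228.5, 0], 100]
  ]
}}

```text
time: 1.82
tool_pos: [0.6247, -0.1391, 0.2403]
tcp_rot: [1.0, 0.008, -0.0, 0.0]
force: [-0.9, -0.1, 0.3]
width: 1.001
grip_force: 0.0
```

```bash
python3 -c "
from h import *
top(.045,(.6245,-.1385))
go((429.2,-20.2,200,-2.45))"
```

```text
[ 625.7 -137.2  130.    66.1    1.1] 45.3 px box [ 281  140   73  136 9398]
t 1.87 now [ 624.3 -139.9  240.4] yaw 0.79 F [-1.  -0.5 -0.7] w 88.1 gf 0.0
[0.001, 0.001, 0.056] [-193.4, -122.4, 40.5]
```

>>> {"op": "drive_tool", "data": {
  "commands": [
    [[0, 0, 0.056], [-193.5, -122.5, 0], 100],
    [[0, 0, 0.056], [-193.5, -122.5, 0], 100],
    [[0, 0, 0.056], [-193.5, -122.5, 0], 100],
    [[0, 0, 0.056], [-193.5, -122.5, 0], 100],
    [[0, 0, 0.056], [-193.5, -122.5, 0], 100],
    [[0, 0, 0.056], [-193.5, -122.5, 0], 100],
    [[0, 0, 0.056], [-193.5, -122.5, 0], 100],
    [[0, 0, 0.056], [-193.5, -122.5, 0], 100]
  ]
}}

```text
time: 2.53
tool_pos: [0.4291, -0.0199, 0.2411]
tcp_rot: [1.0, -0.021, 0.001, 0.0]
force: [-0.1, -0.2, 0.1]
width: 0.999
grip_force: 0.0
```

```bash
python3 -c "
from h import *
top(.040,(.429,-.020))
go((430,-19.5,100,-2.2),(430,-19.5,12,-2.2))"
```

```text
[429.7 -19.2 104.9  58.1  -2.6] 40.3 px box [ 288  155   63  108 6472]
t 2.58 now [430.  -20.1 241.2] yaw -2.48 F [0.9 0.2 1.3] w 88.0 gf 0.0
[0.001, -0.002, -0.005] [-0.3, -0.7, 141.2]
[0.001, -0.002, -0.005] [-0.5, -0.8, 229.2]
```

>>> {"op": "drive_tool", "data": {
  "commands": [
    [[0, 0, 0], [0, -0.5, 160], 100],
    [[0, 0, 0], [0, -0.5, 160], 100],
    [[0, 0, 0], [0, -0.5, 160], 100],
    [[0, 0, 0], [0, -0.5, 160], 100],
    [[0, 0, 0], [0, -0.5, 190], 100],
    [[0, 0, 0], [0, -0.5, 215], 100],
    [[0, 0, 0], [0, -0.5, 229], 100],
    [[0, 0, 0], [0, -0.5, 229], 100],
    [[0, 0, 0], [0, -0.5, 229], 60],
    [[0, 0, 0], [0, -0.5, 229], 60],
    [[0, 0, 0], [0, -0.5, 229], 60],
    [[0, 0, 0], [0, -0.5, 229], 60]
  ],
  "newtons": 20
}}

```text
time: 3.58
tool_pos: [0.4315, -0.0184, 0.0132]
tcp_rot: [1.0, -0.021, 0.002, 0.0]
force: [-0.5, -1.4, 0.1]
width: 0.723
grip_force: 0.0
```

>>> {"op": "drive_tool", "data": {
  "commands": [
    [[0, 0, 0], [0, 0, 0], 50],
    [[0, 0, 0], [0, 0, 0], 50],
    [[0, 0, 0], [0, 0, 0], 50],
    [[0, 0, 0], [0, 0, -20], 50],
    [[0, 0, 0], [0, 0, -60], 50],
    [[0, 0, 0], [0, 0, -100], 50],
    [[0, 0, 0], [0, 0, -128], 50],
    [[0, 0, 0], [0, 0, -128], 50]
  ],
  "newtons": 20
}}

```text
time: 4.25
tool_pos: [0.4343, -0.0181, 0.1462]
tcp_rot: [1.0, -0.02, 0.006, 0.0]
force: [1.0, 0.2, -0.5]
width: 0.655
grip_force: 20.0
```

```bash
python3 -c "
from h import *
go((625.3,-137.7,140,1.3),(625.3,-137.7,80,1.3))"
```

```text
t 4.25 now [434.3 -18.1 146.2] yaw -2.35 F [ 1.   0.2 -0.5] w 57.7 gf 20.0
[0.001, -0.012, -0.064] [195.7, 111.6, 8.5]
[0.001, -0.012, -0.064] [195.0, 111.6, 68.5]
```

>>> {"op": "drive_tool", "data": {
  "commands": [
    [[0, 0, 0], [0, 0, 0], 50],
    [[0, 0, 0], [0, 0, 0], 50],
    [[0, 0, 0], [0, 0, 0], 50]
  ]
}}

```text
time: 4.5
tool_pos: [0.4276, -0.0177, 0.1373]
tcp_rot: [1.0, -0.021, -0.002, -0.0]
force: [-0.1, -0.3, -2.1]
width: 0.659
grip_force: 20.0
```

```bash
python3 -c "
from h import *
go((625.3,-137.7,140,1.3),(625.3,-137.7,80,1.3))
im,d,ci=grab('wrist'); save('w2',im); print(np.degrees(Ro.from_quat(readout.get_state()['tcp_rot']).as_rotvec()))
top(.174,(.43,-.02),tol=.02)
"
```

```text
t 4.5 now [427.6 -17.7 137.3] yaw -2.35 F [-0.1 -0.3 -2.1] w 58.0 gf 20.0
[-0.001, 0.005, -0.064] [202.4, 111.8, -3.7]
[-0.001, 0.005, -0.064] [202.7, 111.8, 56.3]
[-179.93342445    3.70144675    0.43569784]
[449.4 -17.4  91.9  59.4  88.4] 164.5 px box [  168   195   302   157 31430]
```

View pics/w2.png

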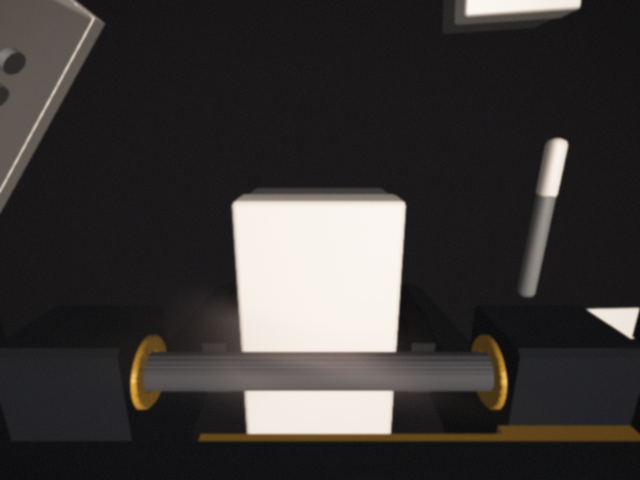

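The medium box is held level between the pads, with its front edge at row 200. I'll carry it over the large box next.

>>> {"op": "drive_tool", "data": {
  "commands": [
    [[0, 0, -0.02], [50, 27, 0], 50],
    [[0, 0, -0.04], [90, 49, 0], 50],
    [[0, 0, -0.06], [130, 71, 0], 50],
    [[0, 0, -0.06], [165, 90, 0], 50],
    [[0, 0, -0.06], [185, 101, 0], 50],
    [[0, 0, -0.06], [196, 107, 0], 50],
    [[0, 0, -0.06], [200, 110, 0], 50],
    [[0, 0, -0.06], [200, 110, 0], 50],
    [[0, 0, -0.06], [200, 110, 0], 50],
    [[0, 0, -0.06], [200, 110, 0], 50],
    [[0, 0, -0.06], [200, 110, 0], 50]
  ]
}}

```text
time: 5.52
tool_pos: [0.6236, -0.1352, 0.1394]
tcp_rot: [1.0, 0.01, -0.001, -0.0]
force: [0.2, -0.6, -2.3]
width: 0.654
grip_force: 20.0
```

```bash
cat >> h.py <<'E'
def front(h,near,tol=.006):
    """wrist view: far end of a held/partly hidden top: 98th pct x, y edges (world, mm)"""
    im,d,ci=grab("wrist"); P=cloud(d,ci)
    m=(abs(P[...,2]-h)<tol)&(d>0)&(np.hypot(P[...,0]-near[0],P[...,1]-near[1])<.09)&(im.min(-1)>120)
    m[330:]=0
    n,lab,st,_=cv2.connectedComponentsWithStats(m.astype(np.uint8)); Q=P[lab==1+st[1:,4].argmax()]*1000
    print("z",np.median(Q[:,2]).round(1),"x max",np.percentile(Q[:,0],[98,99.8]).round(1),"y",np.percentile(Q[:,1],[.3,99.7]).round(1),"yaw rect",cv2.minAreaRect(Q[:,:2].astype(np.float32)))
E
python3 -c "
from h import *
go((625.5,-137.6,56,1.0))
front(.168,(.6255,-.1376),.02)"
```

```text
t 5.52 now [ 623.6 -135.2  139.4] yaw 1.11 F [ 0.2 -0.6 -2.3] w 57.5 gf 20.0
[-0.0, 0.001, 0.002] [1.9, 2.5, 83.4]
z 166.5 x max [674.  674.7] y [-162.1 -104.9] yaw rect ((650.7432861328125, -133.3787841796875), (48.27640914916992, 58.693687438964844), 0.4684310555458069)
```

>>> {"op": "drive_tool", "data": {
  "commands": [
    [[0, 0, 0], [3, 3.2, 10], 50],
    [[0, 0, 0], [3, 3.2, 30], 50],
    [[0, 0, 0], [3, 3.2, 50], 50],
    [[0, 0, 0], [3, 3.2, 65], 50],
    [[0, 0, 0], [3, 3.2, 72], 50],
    [[0, 0, 0], [3, 3.2, 76], 50],
    [[0, 0, 0], [3, 3.2, 76], 50],
    [[0, 0, 0], [3, 3.2, 76], 50],
    [[0, 0, 0], [3, 3.2, 76], 50],
    [[0, 0, 0], [3, 3.2, 76], 50]
  ]
}}

```text
time: 6.4
tool_pos: [0.6292, -0.1395, 0.0651]
tcp_rot: [1.0, 0.009, 0.001, 0.0]
force: [-0.1, -0.8, -1.8]
width: 0.655
grip_force: 20.0
```

```bash
python3 -c "
from h import *
go((625.5,-137.6,56,1.0))
front(.092,(.6255,-.1376),.015)"
```

```text
t 6.4 now [ 629.2 -139.5   65.1] yaw 1.08 F [-0.1 -0.8 -1.8] w 57.7 gf 20.0
[0.001, -0.002, 0.001] [-3.7, -2.0, 9.1]
z 92.4 x max [679.5 680.2] y [-166.4 -109.2] yaw rect ((656.176513671875, -137.5934600830078), (48.039615631103516, 58.82724380493164), 1.038885474205017)
```

>>> {"op": "drive_tool", "data": {
  "commands": [
    [[0, 0, 0], [-1.2, -0.4, 2], 50],
    [[0, 0, 0], [-1.2, -0.4, 4], 50],
    [[0, 0, 0], [-1.2, -0.4, 6], 50],
    [[0, 0, 0], [-1.2, -0.4, 7], 50],
    [[0, 0, 0], [-1.2, -0.4, 7.5], 50],
    [[0, 0, 0], [-1.2, -0.4, 7.5], 50],
    [[0, 0, 0], [-1.2, -0.4, 7.5], 50]
  ]
}}

```text
time: 7.03
tool_pos: [0.627, -0.1389, 0.058]
tcp_rot: [1.0, 0.009, -0.0, 0.0]
force: [-5.0, 1.8, 8.5]
width: 0.653
grip_force: 20.0
```

>>> {"op": "drive_tool", "data": {
  "commands": [
    [[0, 0, 0], [0, 0, -0.5], 50],
    [[0, 0, 0], [0, 0, -0.5], 50],
    [[0, 0, 0], [0, 0, -0.5], 70],
    [[0, 0, 0], [0, 0, -0.5], 80],
    [[0, 0, 0], [0, 0, -0.5], 85],
    [[0, 0, 0], [0, 0, -0.5], 85],
    [[0, 0, 0], [0, 0, -20], 90],
    [[0, 0, 0], [0, 0, -60], 100],
    [[0, 0, 0], [0, 0, -100], 100],
    [[0, 0, 0], [0, 0, -140], 100],
    [[0, 0, 0], [0, 0, -180], 100],
    [[0, 0, 0], [0, 0, -182], 100]
  ]
}}

```text
time: 8.03
tool_pos: [0.6318, -0.1401, 0.2487]
tcp_rot: [1.0, 0.009, 0.008, 0.002]
force: [0.6, -0.2, 0.2]
width: 1.003
grip_force: 0.0
```

>>> {"op": "drive_tool", "data": {
  "commands": [
    [[0, 0, 0], [0, 0, 0], 100],
    [[0, 0, 0], [0, 0, 0], 100],
    [[0, 0, 0], [0, 0, 0], 100]
  ]
}}

```text
time: 8.28
tool_pos: [0.6256, -0.1386, 0.2357]
tcp_rot: [1.0, 0.009, -0.002, -0.001]
force: [0.8, -0.4, -0.6]
width: 1.001
grip_force: 0.0
```

```bash
python3 -c "
from h import *
top(.085,(.6255,-.1376),tag='w3')
P,d,im=top(.045,(.6255,-.1376))
go((511,-336,240,-25.5))"
```

```text
[ 625.1 -137.8  105.8   58.2    1.1] 85.3 px box [ 283  158   73  125 8684]
[ 680.2 -135.6   66.6   23.5  -85.2] 45.3 px box [ 282  140   74   29 1205]
t 8.38 now [ 625.5 -138.5  235.2] yaw 1.08 F [1.  0.2 0.5] w 87.9 gf 0.0
[-0.0, 0.005, 0.464] [-118.2, 195.3, -4.5]
```

View pics/w3.png

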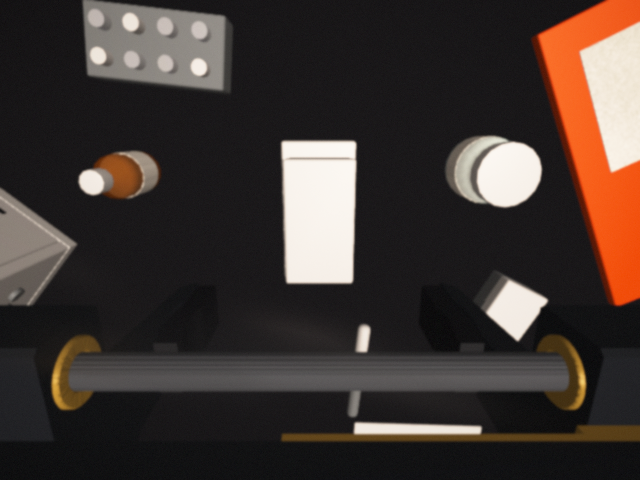

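The medium box sits on the large one, offset about 0.6 mm and parallel ((318,220) on (318,212)). Jar, bottle, rack and marker are untouched. Next is the small box.

>>> {"op": "drive_tool", "data": {
  "commands": [
    [[0, 0, 0.464], [-118.2, 195.3, 0], 100],
    [[0, 0, 0.464], [-118.2, 195.3, 0], 100],
    [[0, 0, 0.464], [-118.2, 195.3, 0], 100],
    [[0, 0, 0.464], [-118.2, 195.3, 0], 100],
    [[0, 0, 0.464], [-118.2, 195.3, 0], 100],
    [[0, 0, 0.464], [-118.2, 195.3, 0], 100],
    [[0, 0, 0.464], [-118.2, 195.3, 50], 100],
    [[0, 0, 0.464], [-118.2, 195.3, 80], 100],
    [[0, 0, 0.464], [-118.2, 195.3, 80], 100],
    [[0, 0, 0.464], [-118.2, 195.3, 80], 100],
    [[0, 0, 0.464], [-118.2, 195.3, 80], 100],
    [[0, 0, 0.464], [-118.2, 195.3, 80], 100]
  ]
}}

```text
time: 9.38
tool_pos: [0.514, -0.337, 0.1606]
tcp_rot: [0.975, -0.22, 0.002, 0.001]
force: [-0.2, -0.6, 1.0]
width: 0.999
grip_force: 0.0
```

```bash
python3 -c "
from h import *
top(.035,(.511,-.336))
go((511,-336,10,-25.5))"
```

```text
[ 511.8 -336.2   79.7   50.1  -25.5] 35.4 px box [ 287  181   68  102 6550]
t 9.43 now [ 514.2 -337.1  161. ] yaw -25.46 F [0.4 0.3 0.2] w 88.0 gf 0.0
[0.001, -0.004, 0.001] [-4.0, 0.3, 151.0]
```

>>> {"op": "drive_tool", "data": {
  "commands": [
    [[0, 0, 0], [-2, 0, 30], 100],
    [[0, 0, 0], [-2, 0, 70], 100],
    [[0, 0, 0], [-2, 0, 105], 100],
    [[0, 0, 0], [-2, 0, 130], 100],
    [[0, 0, 0], [-2, 0, 144], 100],
    [[0, 0, 0], [-2, 0, 148], 100],
    [[0, 0, 0], [-2, 0, 149], 100],
    [[0, 0, 0], [-2, 0, 149], 100],
    [[0, 0, 0], [-2, 0, 149], 50],
    [[0, 0, 0], [-2, 0, 149], 50],
    [[0, 0, 0], [-2, 0, 149], 50],
    [[0, 0, 0], [-2, 0, 149], 50]
  ],
  "newtons": 20
}}

```text
time: 10.43
tool_pos: [0.5113, -0.336, 0.0103]
tcp_rot: [0.975, -0.221, 0.001, 0.0]
force: [0.5, -0.5, -0.1]
width: 0.72
grip_force: 0.0
```

>>> {"op": "drive_tool", "data": {
  "commands": [
    [[0, 0, 0], [0, 0, 0], 45],
    [[0, 0, 0], [0, 0, 0], 45],
    [[0, 0, 0], [0, 0, 0], 45],
    [[0, 0, 0], [0, 0, 0], 45],
    [[0, 0, 0], [0, 0, -15], 45],
    [[0, 0, 0], [0, 0, -50], 45],
    [[0, 0, 0], [0, 0, -90], 45],
    [[0, 0, 0], [0, 0, -130], 45],
    [[0, 0, 0], [0, 0, -160], 45],
    [[0, 0, 0], [0, 0, -175], 45],
    [[0, 0, 0], [0, 0, -180], 45],
    [[0, 0, 0], [0, 0, -180], 45]
  ]
}}

```text
time: 11.43
tool_pos: [0.5113, -0.3359, 0.1905]
tcp_rot: [0.975, -0.221, 0.001, 0.0]
force: [-0.3, 0.7, -1.6]
width: 0.563
grip_force: 20.0
```

>>> {"op": "drive_tool", "data": {
  "commands": [
    [[0, 0, 0], [0, 0, 0], 45],
    [[0, 0, 0], [0, 0, 0], 45],
    [[0, 0, 0], [0, 0, 0], 45]
  ]
}}

```text
time: 11.68
tool_pos: [0.5093, -0.3346, 0.1864]
tcp_rot: [0.975, -0.221, -0.002, -0.001]
force: [0.4, -0.1, -1.9]
width: 0.564
grip_force: 20.0
```

```bash
python3 -c "
from h import *
go((625.3,-137.5,180,1.1))"
```

```text
t 11.68 now [ 509.3 -334.6  186.4] yaw -25.51 F [ 0.4 -0.1 -1.9] w 49.6 gf 20.0
[-0.002, 0.004, -0.464] [19.8, -227.8, 6.5]
```

>>> {"op": "drive_tool", "data": {
  "commands": [
    [[0, 0, -0.1], [3, -35, 0], 45],
    [[0, 0, -0.2], [6, -70, 0], 45],
    [[0, 0, -0.3], [9, -105, 0], 45],
    [[0, 0, -0.4], [12, -140, 0], 45],
    [[0, 0, -0.464], [15, -172, 0], 45],
    [[0, 0, -0.464], [17, -200, 0], 45],
    [[0, 0, -0.464], [18, -217, 0], 45],
    [[0, 0, -0.464], [18.5, -225, 0], 45],
    [[0, 0, -0.464], [19, -227, 0], 45],
    [[0, 0, -0.464], [19, -227, 0], 45],
    [[0, 0, -0.464], [19, -227, 0], 45],
    [[0, 0, -0.464], [19, -227, 0], 45]
  ]
}}

```text
time: 12.68
tool_pos: [0.6249, -0.14, 0.1889]
tcp_rot: [1.0, 0.009, -0.0, 0.0]
force: [-0.7, -0.4, -1.4]
width: 0.566
grip_force: 20.0
```

```bash
python3 -c "
from h import *
go((625.3,-137.5,95,1.1))
front(.213,(.6255,-.1376),.02)"
```

```text
t 12.68 now [ 624.9 -140.   188.9] yaw 1.0 F [-0.7 -0.4 -1.4] w 49.8 gf 20.0
[0.0, 0.001, -0.002] [0.6, -2.5, 93.9]
z 214.8 x max [665.8 666.3] y [-163.2 -113.8] yaw rect ((646.5101928710938, -138.35885620117188), (39.79599380493164, 50.6618766784668), 0.953102707862854)
```

>>> {"op": "drive_tool", "data": {
  "commands": [
    [[0, 0, 0], [-0.5, -1.3, 20], 45],
    [[0, 0, 0], [-0.5, -1.3, 45], 45],
    [[0, 0, 0], [-0.5, -1.3, 65], 45],
    [[0, 0, 0], [-0.5, -1.3, 77], 45],
    [[0, 0, 0], [-0.5, -1.3, 84], 45],
    [[0, 0, 0], [-0.5, -1.3, 87], 45],
    [[0, 0, 0], [-0.5, -1.3, 87], 45],
    [[0, 0, 0], [-0.5, -1.3, 87], 45],
    [[0, 0, 0], [-0.5, -1.3, 87], 45],
    [[0, 0, 0], [-0.5, -1.3, 87], 45],
    [[0, 0, 0], [-0.5, -1.3, 87], 45]
  ]
}}

```text
time: 13.65
tool_pos: [0.6257, -0.1376, 0.1033]
tcp_rot: [1.0, 0.009, 0.001, 0.0]
force: [1.1, 0.3, -2.2]
width: 0.563
grip_force: 20.0
```

```bash
python3 -c "
from h import *
go((625.3,-137.5,95,1.1))
front(.127,(.6255,-.1376),.02)"
```

```text
t 13.65 now [ 625.7 -137.6  103.3] yaw 1.08 F [ 1.1  0.3 -2.2] w 49.5 gf 20.0
[0.0, -0.002, -0.0] [-0.4, -0.2, 8.3]
z 129.2 x max [666.6 667.1] y [-160.8 -111.4] yaw rect ((647.0900268554688, -135.8522491455078), (40.03572082519531, 50.585357666015625), 1.0092912912368774)
```

>>> {"op": "drive_tool", "data": {
  "commands": [
    [[0, 0, 0], [-1.2, 0.8, 2], 45],
    [[0, 0, 0], [-1.2, 0.8, 4.5], 45],
    [[0, 0, 0], [-1.2, 0.8, 6.5], 45],
    [[0, 0, 0], [-1.2, 0.8, 8], 45],
    [[0, 0, 0], [-1.2, 0.8, 8.8], 45],
    [[0, 0, 0], [-1.2, 0.8, 8.8], 45],
    [[0, 0, 0], [-1.2, 0.8, 8.8], 45]
  ]
}}

```text
time: 14.28
tool_pos: [0.6236, -0.1383, 0.0945]
tcp_rot: [1.0, 0.009, -0.0, -0.0]
force: [-4.7, 1.0, 6.0]
width: 0.565
grip_force: 20.0
```

>>> {"op": "drive_tool", "data": {
  "commands": [
    [[0, 0, 0], [0, 0, -0.5], 45],
    [[0, 0, 0], [0, 0, -0.5], 45],
    [[0, 0, 0], [0, 0, -0.5], 60],
    [[0, 0, 0], [0, 0, -0.5], 75],
    [[0, 0, 0], [0, 0, -0.5], 80],
    [[0, 0, 0], [0, 0, -0.5], 80],
    [[0, 0, 0], [0, 0, -20], 85],
    [[0, 0, 0], [0, 0, -60], 100],
    [[0, 0, 0], [0, 0, -100], 100],
    [[0, 0, 0], [0, 0, -130], 100],
    [[0, 0, 0], [0, 0, -145], 100],
    [[0, 0, 0], [0, 0, -145], 100]
  ]
}}

```text
time: 15.28
tool_pos: [0.6269, -0.1391, 0.2443]
tcp_rot: [1.0, 0.009, 0.005, 0.001]
force: [1.8, -0.9, -0.4]
width: 0.997
grip_force: 0.0
```

>>> {"op": "drive_tool", "data": {
  "commands": [
    [[0, 0, 0], [0, 0, 0], 100],
    [[0, 0, 0], [0, 0, 0], 100],
    [[0, 0, 0], [0, 0, 0], 100]
  ]
}}

```text
time: 15.53
tool_pos: [0.6224, -0.138, 0.2355]
tcp_rot: [1.0, 0.009, -0.002, -0.001]
force: [-0.4, -0.6, -0.7]
width: 0.997
grip_force: 0.0
```

```bash
python3 -c "
from h import *
top(.120,(.6255,-.1376))
top(.085,(.6255,-.1376)); top(.045,(.6255,-.1376))
go((505.1,222.8,270,139.4))"
```

```text
[ 625.4 -137.2   79.7   50.1    1. ] 120.4 px box [ 285  175   70  106 7127]
[ 625.6 -137.9  104.9   57.9    1.2] 85.2 px box [ 284  154   73  125 1567]
[ 670.4 -136.3   66.    40.5  -88.8] 45.3 px box [ 282  137   75   47 1289]
t 15.68 now [ 622.9 -138.1  236.2] yaw 1.07 F [0.3 0.5 0.3] w 88.1 gf 0.0
[-0.005, 0.0, -2.414] [-111.1, -363.1, -33.1]
```

The stack is centred within about 0.7 mm and parallel. Next the lid.

>>> {"op": "drive_tool", "data": {
  "commands": [
    [[0, 0, -0.12], [0, 0, -33], 100],
    [[0, 0, -0.24], [-20, -40, -33], 100],
    [[0, 0, -0.36], [-30, -80, -33], 100],
    [[0, 0, -0.48], [-40, -120, -33], 100],
    [[0, 0, -0.6], [-50, -160, -33], 100],
    [[0, 0, -0.72], [-60, -200, -33], 100],
    [[0, 0, -0.84], [-70, -240, -33], 100],
    [[0, 0, -0.96], [-80, -280, -33], 100],
    [[0, 0, -1.08], [-90, -310, -33], 100],
    [[0, 0, -1.2], [-100, -340, -33], 100],
    [[0, 0, -1.3], [-110, -360, -33], 100],
    [[0, 0, -1.4], [-111, -363, -33], 100]
  ]
}}

```text
time: 16.68
tool_pos: [0.5039, 0.2258, 0.2705]
tcp_rot: [0.756, 0.655, -0.001, -0.001]
force: [0.4, -1.1, -0.2]
width: 1.002
grip_force: 0.0
```

>>> {"op": "drive_tool", "data": {
  "commands": [
    [[0, 0, -0.12], [0, 0, 0], 100],
    [[0, 0, -0.24], [0, 0, 0], 100],
    [[0, 0, -0.36], [0, 0, 0], 100],
    [[0, 0, -0.48], [0, 0, 0], 100],
    [[0, 0, -0.6], [0, 0, 0], 100],
    [[0, 0, -0.72], [0, 0, 0], 100],
    [[0, 0, -0.84], [0, 0, 0], 100],
    [[0, 0, -0.96], [0, 0, 0], 100],
    [[0, 0, -1.01], [0, 0, 0], 100],
    [[0, 0, -1.01], [0, 0, 0], 100],
    [[0, 0, -1.01], [0, 0, 0], 100],
    [[0, 0, -1.01], [0, 0, 0], 100]
  ]
}}

```text
time: 17.68
tool_pos: [0.5059, 0.2224, 0.2709]
tcp_rot: [0.35, 0.937, -0.0, -0.0]
force: [0.9, 0.7, 0.3]
width: 0.998
grip_force: 0.0
```

```bash
python3 -c "
from h import *
P,d,im=top(.162,(.505,.223),tol=.012,tag='w4')
top(.122,(.56,.285),r=.3)
go((505.1,222.8,270,139.4))"
```

```text
[504.9 224.4 119.9  11.7 -40.6] 167.8 px box [ 309  149   18  166 2767]
[558.8 287.8 239.8 226.3 -40.5] 123.9 px box [  277    61   298   289 70189]
t 17.78 now [505.9 222.4 271.2] yaw 139.11 F [-0.1 -0.1  0.2] w 88.0 gf 0.0
[-0.0, -0.0, -0.005] [0.9, -0.3, 1.2]
```

View pics/w4.png

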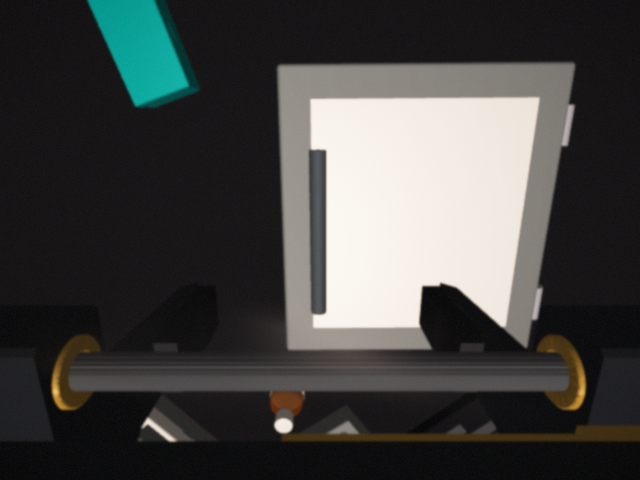

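The wrist view shows the bar at (318,232), dead ahead and parallel to the tool's x. It's centred between the fingers, so I'll descend.

>>> {"op": "drive_tool", "data": {
  "commands": [
    [[0, 0, -0.005], [0, 0.5, 30], 100],
    [[0, 0, -0.005], [0, 0.5, 65], 100],
    [[0, 0, -0.005], [0, 0.5, 95], 100],
    [[0, 0, -0.005], [0, 0.5, 115], 100],
    [[0, 0, -0.005], [0, 0.5, 124], 100],
    [[0, 0, -0.005], [0, 0.5, 127], 100],
    [[0, 0, -0.005], [0, 0.5, 127], 100],
    [[0, 0, -0.005], [0, 0.5, 127], 50],
    [[0, 0, -0.005], [0, 0.5, 127], 30],
    [[0, 0, -0.005], [0, 0.5, 127], 10],
    [[0, 0, -0.005], [0, 0.5, 127], 0],
    [[0, 0, -0.005], [0, 0.5, 127], 0]
  ],
  "newtons": 25
}}

```text
time: 18.78
tool_pos: [0.5068, 0.2231, 0.1453]
tcp_rot: [0.347, 0.938, 0.001, 0.001]
force: [0.4, 0.0, 0.1]
width: 0.648
grip_force: 0.0
```

>>> {"op": "drive_tool", "data": {
  "commands": [
    [[0, 0, 0], [0, 0, 0], 0],
    [[0, 0, 0], [0, 0, 0], 0],
    [[0, 0, 0], [0, 0, 0], 0],
    [[0, 0, 0], [0, 0, 0], 0],
    [[0, 0, 0], [0, 0, 0], 0]
  ]
}}

```text
time: 19.2
tool_pos: [0.5063, 0.2229, 0.1443]
tcp_rot: [0.347, 0.938, -0.0, -0.0]
force: [-0.4, -0.2, -0.5]
width: 0.268
grip_force: 0.0
```

```bash
python3 -c "
from h import *
go((505,223.8,143,139.4))
import math
for a in range(5,51,5):
    t=math.atan2(52,-190)-math.radians(a); r=math.hypot(190,52); print(a, round(r*math.cos(t)+190,1), round(-(r*math.sin(t)-52),1))"
```

```text
t 19.2 now [506.3 222.9 144.3] yaw 139.45 F [-0.4 -0.2 -0.5] w 23.6 gf 0.0
[-0.0, -0.0, 0.001] [1.6, -0.1, 1.3]
5 5.3 -16.4
10 11.9 -32.2
15 19.9 -47.4
20 29.2 -61.8
25 39.8 -75.4
30 51.5 -88.0
35 64.2 -99.6
40 77.9 -110.0
45 92.4 -119.1
50 107.7 -127.0
```

>>> {"op": "drive_tool", "data": {
  "commands": [
    [[0, 0, 0], [0, 0, 0], 0],
    [[0, 0, 0], [0, 0, 0], 0],
    [[0, 0, 0], [0, 0, 0], 0],
    [[0, 0, 0], [0, 0, 0], 0],
    [[0, 0, 0], [0, 0, 0], 0]
  ],
  "newtons": 25
}}

```text
time: 19.62
tool_pos: [0.5057, 0.2222, 0.1443]
tcp_rot: [0.347, 0.938, -0.001, -0.0]
force: [-2.7, -3.5, 4.0]
width: 0.118
grip_force: 24.6
```

>>> {"op": "drive_tool", "data": {
  "commands": [
    [[0, 0, 0], [1, 0, -4], 0],
    [[0, 0, 0], [2.5, 0, -8], 0],
    [[0, 0, 0], [0, 5.3, -16.4], 0],
    [[0, 0, 0], [0, 5.3, -16.4], 0],
    [[0, 0, 0], [0, 5.3, -16.4], 0]
  ]
}}

```text
time: 20.03
tool_pos: [0.509, 0.2261, 0.1605]
tcp_rot: [0.347, 0.938, -0.001, -0.001]
force: [-1.0, -4.8, -2.8]
width: 0.116
grip_force: 25.1
```

The bar is gripped and the lid is rising. I briefly put a small shift on the wrong axis (along the bar). It has been taken back and did no harm.

>>> {"op": "drive_tool", "data": {
  "commands": [
    [[0, 0, 0], [0, 3, -8], 0],
    [[0, 0, 0], [0, 6.6, -15.8], 0],
    [[0, 0, 0], [0, 10.5, -23.5], 0],
    [[0, 0, 0], [0, 14.6, -31], 0],
    [[0, 0, 0], [0, 19.1, -38.3], 0],
    [[0, 0, 0], [0, 23.9, -45.4], 0],
    [[0, 0, 0], [0, 29.1, -52.3], 0],
    [[0, 0, 0], [0, 34.5, -59], 0],
    [[0, 0, 0], [0, 34.5, -59], 0],
    [[0, 0, 0], [0, 34.5, -59], 0]
  ]
}}

```text
time: 20.87
tool_pos: [0.5331, 0.2542, 0.2202]
tcp_rot: [0.346, 0.938, 0.001, 0.001]
force: [2.8, 1.3, -7.0]
width: 0.116
grip_force: 25.2
```

```bash
cat >> h.py <<'E'
def lid():
    """lid plate angle from a plane fit to white/grey points in the fixed views"""
    c=np.array([np.cos(np.radians(49.45)),np.sin(np.radians(49.45))]); bar=np.array([.505,.2237])
    for n in("scene","side"):
        im,d,ci=grab(n); P=cloud(d,ci); q=(P[...,:2]-bar)@c; s=(P[...,:2]-bar)@np.array([-c[1],c[0]])
        m=(d>0)&(P[...,2]>.12)&(abs(s)<.10)&(q<.185)&(q>-.03)&(im.min(-1)>150)
        if m.sum()<50: print(n,"few",m.sum()); continue
        x,z=q[m],P[...,2][m]
        l=cv2.fitLine(np.stack([x,z],1).astype(np.float32),cv2.DIST_HUBER,0,.01,.01).ravel(); print(n,m.sum(),"lid angle",np.degrees(np.arctan2(-l[1],l[0])).round(1)%180)
    p=np.array(readout.get_state()["tool_pos"]); g=p+[0,0,.019]; u=(g[:2]-bar)@c-.190; print("from bar", np.degrees(np.arctan2(52,-190)-np.arctan2(g[2]-.11,u)).round(1))
E
python3 -c "
from h import *
go((505,223.8,143,139.4)); lid()"
```

```text
t 20.87 now [533.1 254.2 220.2] yaw 139.47 F [ 2.8  1.3 -7. ] w 10.2 gf 25.2
[0.002, 0.0, 0.001] [1.6, -41.5, 77.1]
scene 1369 lid angle 72.1
side 7426 lid angle 26.0
from bar 25.3
```

>>> {"op": "drive_tool", "data": {
  "commands": [
    [[0, 0, 0], [0, 5.8, -6.5], 0],
    [[0, 0, 0], [0, 11.7, -12.6], 0],
    [[0, 0, 0], [0, 18, -18.5], 0],
    [[0, 0, 0], [0, 24.4, -24.2], 0],
    [[0, 0, 0], [0, 31.2, -29.5], 0],
    [[0, 0, 0], [0, 38.1, -34.6], 0],
    [[0, 0, 0], [0, 45.3, -39.3], 0],
    [[0, 0, 0], [0, 52.6, -43.7], 0],
    [[0, 0, 0], [0, 60, -47.8], 0],
    [[0, 0, 0], [0, 66, -50.8], 0],
    [[0, 0, 0], [0, 66, -50.8], 0],
    [[0, 0, 0], [0, 66, -50.8], 0]
  ]
}}

```text
time: 21.97
tool_pos: [0.5743, 0.3025, 0.266]
tcp_rot: [0.347, 0.938, -0.002, -0.002]
force: [5.9, 1.4, -16.2]
width: 0.107
grip_force: 26.0
```

>>> {"op": "drive_tool", "data": {
  "commands": [
    [[0, 0, 0], [0, 0, 0], 0],
    [[0, 0, 0], [0, 0, 0], 0],
    [[0, 0, 0], [0, 0, 0], 0]
  ]
}}

```text
time: 22.22
tool_pos: [0.574, 0.3022, 0.2658]
tcp_rot: [0.347, 0.938, -0.002, -0.002]
force: [6.4, 1.0, -17.2]
width: 0.108
grip_force: 26.0
```

```bash
python3 -c "
from h import *
go((505,223.8,143,139.4)); lid()
im,d,ci=grab('side'); save('s2',im)
im,d,ci=grab('scene');P=cloud(d,ci)
for h in(.12,.085):
    m=(abs(P[...,2]-h)<.005)&(d>0)&(np.hypot(P[...,0]-.6255,P[...,1]+.1376)<.09); print(rect(P,m))"
```

```text
t 22.22 now [574.  302.2 265.8] yaw 139.43 F [  6.4   1.  -17.2] w 9.5 gf 26.0
[-0.005, -0.002, 0.001] [1.2, -103.8, 123.4]
scene 259 lid angle 105.7
side 5087 lid angle 70.0
from bar 48.6
(array([ 6.252e+02, -1.387e+02,  8.010e+01,  5.290e+01,  4.000e-01]), 119.0)
(array([ 625. , -140.3,  107. ,   60.4,    1.7]), 83.9)
```

View pics/s2.png

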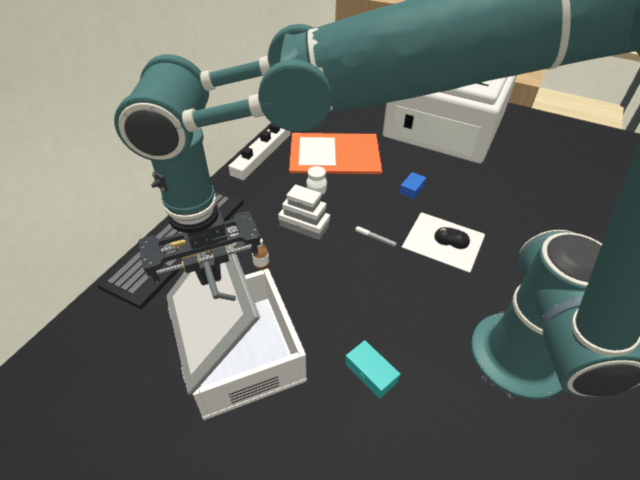

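The side view shows the lid plate (about (205,330)) raised and the bar (225,296) in the fingers. The stack at (304,212) is intact. The force rose to 17 N, so I'll measure the plate's angle directly.

```bash
cat >> h.py <<'E'
def plate():
    im,d,ci=grab("side"); P=cloud(d,ci)
    m=np.zeros((480,640),np.uint8); cv2.fillPoly(m,[np.array([[180,300],[200,300],[238,318],[215,345],[194,370]])],1)
    Q=P[(m>0)&(d>0)]; 
    for _ in range(5):
        c=Q.mean(0); n=np.linalg.svd(Q-c,full_matrices=0)[2][2]; n*=np.sign(n[2]); r=abs((Q-c)@n); Q=Q[r<max(.002,2*r.std())]
    print("plate",len(Q),"rms",r.std().round(4),"tilt",np.degrees(np.arccos(n[2])).round(1),"n",n.round(3))
    h=np.array([.505+.19*.65,.2237+.19*.76,.11]); print("normal dist from hinge axis",((c-h)@n).round(4))
    a=im[220:420,150:330]; save("p%d"%(readout.get_state()["time"]*100),cv2.resize(a,None,fx=3,fy=3,interpolation=cv2.INTER_CUBIC))
E
python3 -c "
from h import *
plate(); s=readout.get_state(); print(s['force'],s['moment'])"; ls pics
```

```text
plate 2135 rms 0.0004 tilt 49.4 n [0.494 0.577 0.651]
normal dist from hinge axis 0.0131
[  7.36917017   1.52243193 -16.6355408 ] [ 0.11847984 -0.97678937 -0.0199667 ]
crop1.png
p2246.png
s2.png
scene0.png
side0.png
w1.png
w2.png
w3.png
w4.png
```

The plate is at 49.4°. I'll relax the radial pull a little and firm up the grip.

>>> {"op": "drive_tool", "data": {
  "commands": [
    [[0, 0, 0], [0, 0.2, 0.5], 0],
    [[0, 0, 0], [0, 0.4, 1], 0],
    [[0, 0, 0], [0, 0.6, 1.5], 0],
    [[0, 0, 0], [0, 0.6, 1.5], 0],
    [[0, 0, 0], [0, 0.6, 1.5], 0],
    [[0, 0, 0], [0, 0.6, 1.5], 0]
  ],
  "newtons": 35
}}

```text
time: 22.97
tool_pos: [0.5749, 0.3032, 0.2664]
tcp_rot: [0.347, 0.938, -0.001, -0.001]
force: [7.2, 1.8, -18.0]
width: 0.102
grip_force: 36.0
```

>>> {"op": "drive_tool", "data": {
  "commands": [
    [[0, 0, 0], [0, 0, 0], 0],
    [[0, 0, 0], [0, 0, 0], 0],
    [[0, 0, 0], [0, 0, 0], 0],
    [[0, 0, 0], [0, 0, 0], 0],
    [[0, 0, 0], [0, 0, 0], 0],
    [[0, 0, 0], [0, 0, 0], 0]
  ]
}}

```text
time: 23.47
tool_pos: [0.5749, 0.3032, 0.2665]
tcp_rot: [0.347, 0.938, -0.001, -0.001]
force: [5.9, 1.2, -17.6]
width: 0.104
grip_force: 36.0
```

```bash
python3 -c "
from h import *
plate()"
```

```text
plate 2143 rms 0.0004 tilt 49.7 n [0.497 0.579 0.646]
normal dist from hinge axis 0.0132
```

>>> {"op": "drive_tool", "data": {
  "commands": [
    [[0, 0, 0], [0, 0.3, 0.7], 0],
    [[0, 0, 0], [0, 0.6, 1.4], 0],
    [[0, 0, 0], [0, 0.9, 2.1], 0],
    [[0, 0, 0], [0, 1.1, 2.5], 0],
    [[0, 0, 0], [0, 1.1, 2.5], 0],
    [[0, 0, 0], [0, 1.1, 2.5], 0],
    [[0, 0, 0], [0, 1.1, 2.5], 0],
    [[0, 0, 0], [0, 1.1, 2.5], 0]
  ]
}}

```text
time: 24.18
tool_pos: [0.5762, 0.3047, 0.2671]
tcp_rot: [0.347, 0.938, 0.0, 0.0]
force: [1.6, -1.1, -8.2]
width: 0.106
grip_force: 35.2
```

```bash
python3 -c "
from h import *
plate()"
```

```text
plate 2143 rms 0.0004 tilt 50.3 n [0.499 0.585 0.639]
normal dist from hinge axis 0.0133
```

The lid is at 50.3°, the pull has dropped to 8 N, and the grip is steady. I'll hand in.

```bash
python3 -c "
from h import *
print(hand_in())"
```

```text
the job is handed in; nothing more can be done
None
```

The job is handed in: the three boxes are stacked parallel and centred to within about 1 mm, nothing else appears disturbed, and the arm is still holding the lid by its bar at about 50°, with roughly 24 of the 64 s used.

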